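# Set the ruling board's ruler on its mark, taking up the backlash

### The job

Turn the handwheel of the column-ruling board by its upright handle to wind the steel ruler out until it is about 3 to 4 cm past the pointed brass clip, then wind it back, so that the ruler's end comes to rest opposite the pointed clip with the wheel's slack taken up by that return turn. Move the ruler only with the wheel, never by touching the ruler itself, and let go of the handle at the end.

Things in the scene. Friction and masses are not known exactly. Their poses are not given: they have to be found in the camera images.
- handle (a point): On the centre line of the ruling board's handwheel handle: upright dark wooden cylinder, 22 mm across, 60 mm tall, point 24 mm below its top and 36 mm above the wheel's face. It stands 60 mm from the wheel's axis and spins freely, so a gripper can carry it round without turning. About 4 N moves it; it stays where left. The paper press, apart to the robot's right, has a smaller wheel: not this.
- wheel_axis (a point): Axis of the handwheel (flat aluminium disc, 150 mm, on a dark gear case at a near corner of the wooden board), at its face, 72 mm above the table; a hub rises 6 mm more. y: the way the ruler moves out, away from the wheel. Counter-clockwise from above winds the ruler out, clockwise back, 75 mm per radian once the slack is taken up.
- ruler: Flat dark steel ruler, 155 x 24 x 4 mm, on a block sliding on a rail along the board. Origin: middle of its far end, underside; x along the ruler towards that end, y the way out, away from the wheel. It starts between wheel and clips, short of both, and can travel at least 50 mm beyond the pointed clip.
- mark: The mark: brass clip with a slim conical spike, foot 20 x 28 mm (28 along the travel), 55 mm tall, fixed on the aluminium scale just beyond the ruler's end. The other clip, with a flat round disc on top, 26 mm tall, is not the mark; either may be nearer the wheel. Origin: centre of its underside; y the way out. The ruler is on the mark when its origin has y = 0 in this frame.
- wheel_play (a joint): Slack between handwheel and ruler drive, rad: the wheel turns 0.30 rad (17 degrees) freely before it takes the ruler along. 0: taken up in winding back (clockwise); 0.30: taken up in winding out (counter-clockwise). It starts anywhere between.

How it is judged:
By the outcome, as a careful person would: the job done as asked, in the order asked, and still so for the second after the job is handed in, with the robot touching nothing.
It also fails if it takes over 48 s, if anything falls off the work surface, if the arm or the gripper's body presses on something with over 40 N, if the wrist force passes 120 N, or if a joint passes its speed limit or range.

### The arm

A 6-joint arm with a two-finger parallel gripper is mounted at the origin on the work surface. World frame = base frame: x ahead of the robot, y to its left, z up, the work surface at z = 0. Lengths are in m, angles in rad, forces in N, time in s.
With the tool pointing down it reaches from about 0.35 to 0.775 m from the base axis. Payload 5.5 kg.
Tool frame: the origin (TCP) lies on the mounting face of the last link; the fingertips stand 173 mm ahead of it and the grasp point (between the pads) lies 155 mm ahead of it; z points along the fingers, y is the direction in which the jaws open and shut (so a half turn about z gives the same grasp; the last joint's range is limited). The gripper opens to 85 mm and grips with 20 to 120 N. Pads are 22 mm wide; open, the fingers measure 114 mm over their backs; the gripper's body (76 mm by 85 mm) begins 54 mm behind the grasp point. The pads swing forward as they close: fully open they stand 13 mm farther back than shut.
Start: joints at [-1.263, 0.313, 0.046, 1.304, 0, 1.431], TCP at [0.249, -0.518, 0.405] pointing down, gripper open.
Joint ranges: [-2.76, 2.76], [-0.86, 1.69], [-1.03, 1.26], [-2.2, 2.34], [-1.47, 1.5], [-3.14, 3.14]. Speed limits (rad/s): [2.57, 2.57, 3.14, 3.14, 3.14, 3.14].

### API

Orientations are given as a unit quaternion [w, x, y, z].
In Python, from workcell import get_state, eyes, env gives the robot as it stands. The module is installed in compiled form; this text tells all that it offers.
- The arm moves only by the tool carry_out, never from a script. Its argument "motion" is a list of rows, each an object of numbers: "jaw": the opening, from -1 (shut) to 1 (fully open); "tx", "ty", "tz": the shift along the tool's x, y, z in cm; "wx", "wy", "wz": the turn, a rotation vector about the tool's x, y, z in degrees. In form: [{"jaw": .., "tx": .., "ty": .., "tz": .., "wx": .., "wy": .., "wz": ..}, ...]. A call has 1 to 20 rows; each row shifts and turns the commanded pose from where the row before left it, along the tool's axes as they then stand; what a row does not reach is not made up. A row lasts 1/8 s, in which the tool goes at most 62.5 mm and 10.7 degrees, less where a joint would pass 70% of its speed; a pose out of reach is approached as far as the arm can. A call with a gripper value outside its range is refused whole. The fingers move at their own pace and stop on an object; "force" is the grip in N (left out, the last holds). Time passes only in rows, so rows that do not move let the fingers close. It gives the time, the measured TCP pose, the force and the opening at its end, in the units of the state.
- get_state(): the state, without advancing time (a new reading comes with each control period).
- eyes.read_camera(name): name is "scene" or "top" or "wrist"; returns the picture (480x640x3 uint8, blue, green, red); there is no depth.
- eyes.calibration(name): a dict with "K" (3x3 intrinsics, pixels), "camera_from_world" (4x4, takes a point from world to camera coordinates). Camera axes: x right, y up, looking along -z (the intrinsics and any distortion apply to the point x, -y, -z); pixel columns grow to the right and rows downward; lengths in m; the calibration is good to about 2 mm. A picture is of the moment at which its call begins: read the wrist's pose just before it. calibration takes no time and is no camera call; for the wrist camera it gives the pose at the moment of the call.
- env.hand_in(): hands the job in, once; it reports no verdict.
The state is a dict: "clock": time; "joint_pos": joint angles; "qvel": joint speeds; "tau": joint torques, N m; "tcp_pos": TCP position; "orientation": TCP orientation; "wrist_force": force on the tool from outside, world axes, zero at the start; "ft_torque": the same for the moment, N m; "finger_gap": finger opening in m.
Only numpy, scipy, OpenCV 4.12 (cv2) and the standard library are available. Lean on these libraries where they do the work, as an engineer would, in place of code of your own. Each camera call takes 0.05 s, during which the arm holds its last target.

## Working session

There is one attempt and no reset: what is moved stays moved. The work goes in short steps, Python scripts to look and compute and a tool call to move; the robot and the scene stay as the last step left them, time stands still between calls to the robot, and variables do not carry over. Pictures are saved under pics/ and viewed, and the job is handed in when it is done.

Besides the shell and the picture viewer there is one more tool, called after "Call:" in YAML: its name, and indented under it one key for each argument. carry_out: Moves the arm, as the interface text tells. Its arguments: {"type":"object","properties":{"motion":{"type":"array"},"force":{"type":"number"}},"required":["motion"]}

```bash
mkdir -p pics; ls; python3 - <<'E'
from workcell import get_state, eyes, env
import cv2
s=get_state();print(s)
for n in ("scene","top"):
    cv2.imwrite(f"pics/{n}0.png",eyes.read_camera(n))
    c=eyes.calibration(n);print(n,c)
E
```

```text
pics
{'clock': 0.0, 'joint_pos': array([-1.26259075e+00,  3.13998375e-01,  4.49630410e-02,  1.30359287e+00,
       -2.52263800e-05,  1.43118742e+00]), 'qvel': array([-0.00145272,  0.00172314, -0.00010035, -0.00166938,  0.00105451,
       -0.00160865]), 'tau': array([-1.04946305e-04, -4.80627966e+01,  2.98534119e+01,  1.94042333e-02,
       -1.10353049e-04, -1.85978593e-05]), 'tcp_pos': array([ 0.24889505, -0.51811622,  0.40380321]), 'orientation': array([-9.11625949e-04,  9.75036914e-01,  2.22040935e-01, -8.96892370e-05]), 'wrist_force': array([0.33450576, 0.96534315, 0.52046808]), 'ft_torque': array([ 0.06737218,  0.01221833, -0.02228229]), 'finger_gap': 0.08565389418397364}
scene {'K': array([[531.42660836,   0.        , 311.07986143],
       [  0.        , 531.42660836, 244.30222913],
       [  0.        ,   0.        ,   1.        ]]), 'camera_from_world': array([[ 0.26365375,  0.96460843,  0.00415561, -0.20036067],
       [-0.68306062,  0.18365371,  0.70689427,  0.37776233],
       [ 0.68111298, -0.18921386,  0.70730702, -1.31363062],
       [ 0.        ,  0.        ,  0.        ,  1.        ]])}
top {'K': array([[622.69494222,   0.        , 305.09038408],
       [  0.        , 622.69494222, 230.89571982],
       [  0.        ,   0.        ,   1.        ]]), 'camera_from_world': array([[-0.00538662, -0.99912807, -0.04140161,  0.06838601],
       [ 0.994587  , -0.00964922,  0.1034582 , -0.65468003],
       [-0.10376749, -0.04062021,  0.99377176, -0.93341675],
       [ 0.        ,  0.        ,  0.        ,  1.        ]])}
```

View pics/scene0.png

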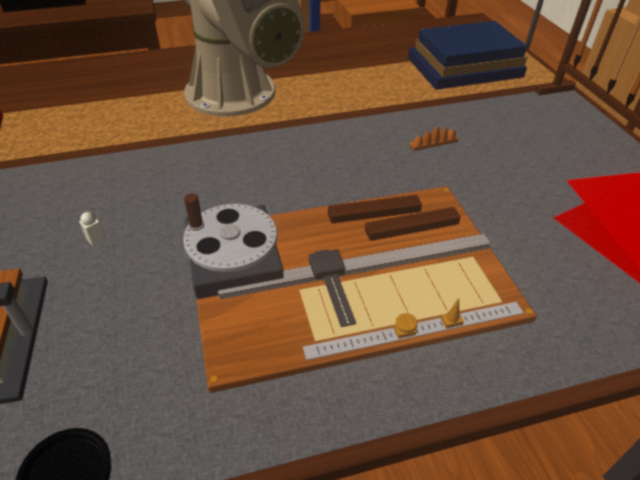

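View pics/top0.png

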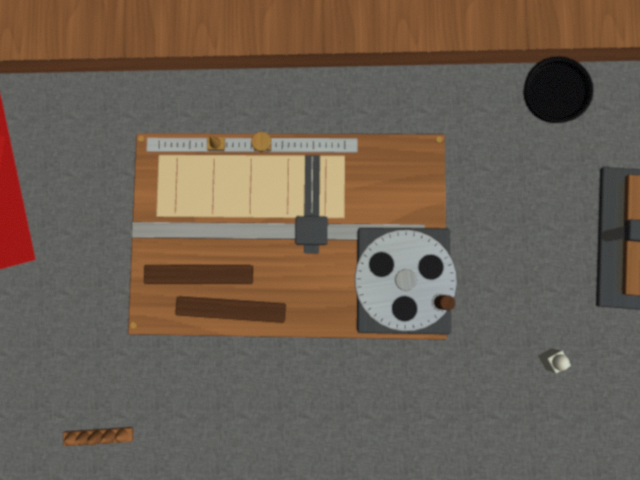

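The top view shows the wheel centre near (405,280), the handle near (446,302), the pointed clip near (216,142) and the ruler end near (313,156). The round clip at (262,142) is nearer the wheel, so it isn't the mark. Next I'll zoom in.

```bash
cat > h.py <<'E'
import numpy as np,cv2
from workcell import get_state, eyes, env
def proj(c,P):
    P=np.atleast_2d(P);M=c["camera_from_world"];p=P@M[:3,:3].T+M[:3,3]
    p=p*[1,-1,-1]; q=p@c["K"].T; return q[:,:2]/q[:,2:]
def ray(c,uv,z):
    M=c["camera_from_world"];R=M[:3,:3];o=-R.T@M[:3,3]
    d=np.linalg.inv(c["K"])@[uv[0],uv[1],1];d=R.T@(d*[1,-1,-1])
    return o+d*(z-o[2])/d[2]
def crop(im,x,y,w,h,f,name):
    cv2.imwrite(f"pics/{name}.png",cv2.resize(im[y:y+h,x:x+w],None,fx=f,fy=f,interpolation=cv2.INTER_CUBIC))
E
python3 - <<'E'
from h import *
t=cv2.imread("pics/top0.png");s=cv2.imread("pics/scene0.png")
crop(t,190,120,160,100,5,"tA");crop(t,350,220,120,120,5,"tB");crop(s,300,240,200,120,4,"sA");crop(s,180,185,120,110,5,"sB")
E
```

```text
(no output)
```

View pics/tA.png

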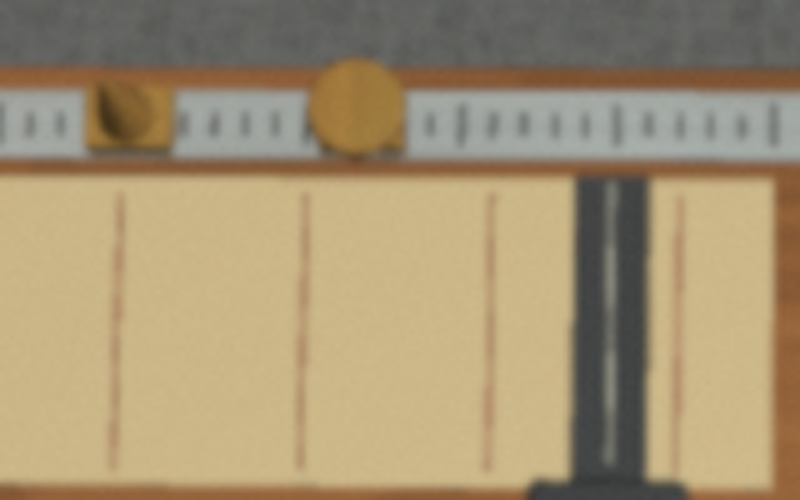

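View pics/tB.png

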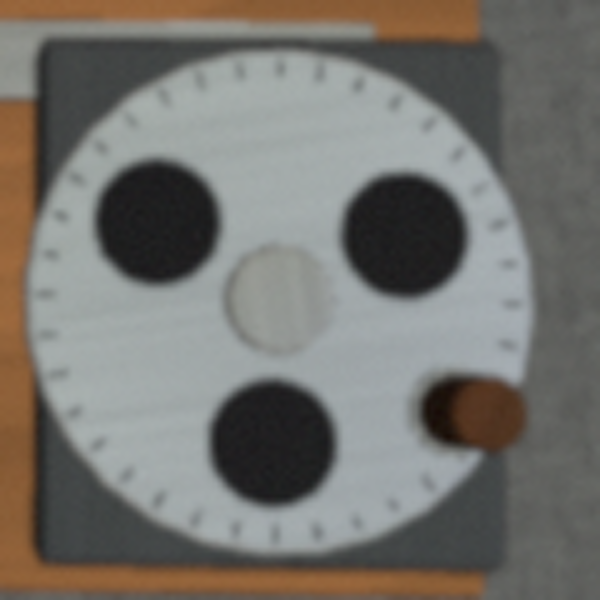

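View pics/sA.png

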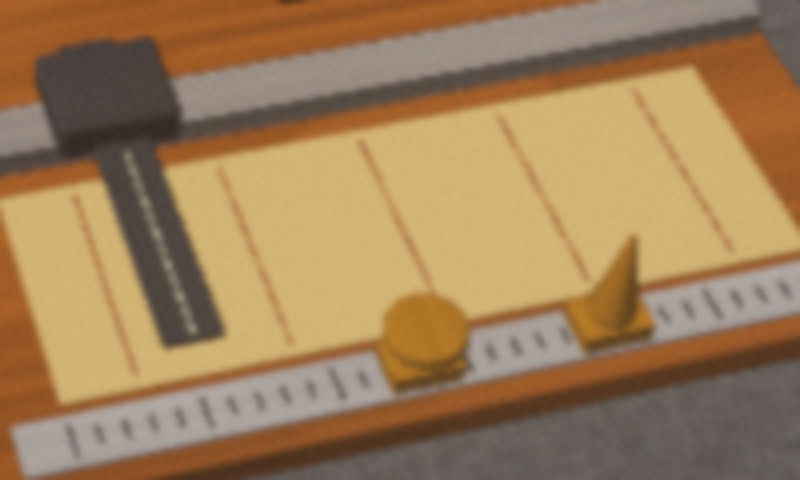

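View pics/sB.png

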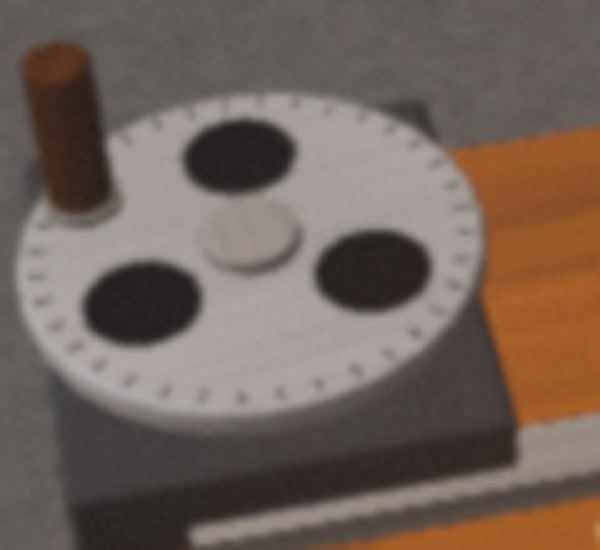

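```bash
cat >> h.py <<'E'
def px(x0,y0,f,x,y): return (x0+(x+.5)/f-.5, y0+(y+.5)/f-.5)
def tri(obs):
    A=[];b=[]
    for c,uv in obs:
        o=ray(c,uv,0);d=ray(c,uv,.2)-o;d/=np.linalg.norm(d);P=np.eye(3)-np.outer(d,d);A.append(P);b.append(P@o)
    return np.linalg.lstsq(np.vstack(A),np.hstack(b),rcond=None)[0]
E
python3 - <<'E'
from h import *
T=eyes.calibration("top");S=eyes.calibration("scene");np.set_printoptions(precision=4,suppress=True)
w=ray(T,px(350,220,5,280,301),.072);print("wheel",w, ray(S,px(180,185,5,250,255),.072))
h=ray(T,px(350,220,5,489,415),.132);print("handle",h,np.hypot(*(h-w)[:2]), ray(S,px(180,185,5,57,60),.132))
for n,a,b in [("ruler",(612.5,178),(192.5,340)),("tip",(105,88),(633,238)),("footNL?",(87,152),None),
   ]:
    A=px(190,120,5,*a)
    if b: print(n,tri([(T,A),(S,px(300,240,4,*b))]))
# ruler corners
print(tri([(T,px(190,120,5,577,178)),(S,px(300,240,4,222,335))]),tri([(T,px(190,120,5,648,178)),(S,px(300,240,4,163,345))]))
for z in (.02,.025,.03,.035):
  q=[ray(T,px(190,120,5,*p),z) for p in ((87,80),(174,80),(174,152),(87,152))]
  print(z,np.mean(q,0),q[0]-q[1],q[0]-q[3], [ray(T,px(190,120,5,x,178),z)[:2] for x in (577,648)])
  print(ray(T,(142,231),z)-ray(T,(345,231),z))
E
```

```text
wheel [ 0.5774 -0.086   0.072 ] [ 0.5838 -0.0871  0.072 ]
handle [ 0.5444 -0.1351  0.132 ] 0.059177199351445706 [ 0.5452 -0.1348  0.132 ]
ruler [0.7746 0.0513 0.0362]
tip [0.7972 0.2064 0.0715]
[0.7749 0.0625 0.0356] [0.7744 0.0402 0.0367]
0.02 [0.8012 0.2077 0.02  ] [0.0005 0.0283 0.    ] [0.0237 0.0003 0.    ] [array([0.7786, 0.0636]), array([0.7783, 0.0408])]
[0.0031 0.3238 0.    ]
0.025 [0.7999 0.2068 0.025 ] [0.0005 0.0282 0.    ] [0.0236 0.0003 0.    ] [array([0.7775, 0.0634]), array([0.7771, 0.0407])]
[0.0031 0.3222 0.    ]
0.03 [0.7986 0.2058 0.03  ] [0.0005 0.028  0.    ] [0.0235 0.0003 0.    ] [array([0.7763, 0.0632]), array([0.776 , 0.0407])]
[0.0031 0.3205 0.    ]
0.035 [0.7974 0.2049 0.035 ] [0.0005 0.0279 0.    ] [0.0234 0.0003 0.    ] [array([0.7752, 0.063 ]), array([0.7749, 0.0406])]
[0.0031 0.3189 0.    ]
```

```bash
python3 - <<'E'
from h import *
T=eyes.calibration("top");S=eyes.calibration("scene");np.set_printoptions(precision=4,suppress=True)
print("hub",ray(T,px(350,220,5,279,300),.078),ray(S,px(180,185,5,250,229),.078),tri([(T,px(350,220,5,279,300)),(S,px(180,185,5,250,229))]))
print("htop",tri([(T,px(350,220,5,489,415)),(S,px(180,185,5,57,60))]))
s=cv2.imread("pics/scene0.png");t=cv2.imread("pics/top0.png")
# overlay check
for c,im,n in((T,t,"ovT"),(S,s,"ovS")):
  a=np.linspace(0,2*np.pi,200)
  for cen,col in (((.5774,-.086),(0,0,255)),((.580,-.0865),(0,255,0))):
    P=np.c_[cen[0]+.075*np.cos(a),cen[1]+.075*np.sin(a),0*a+.072]
    cv2.polylines(im,[np.int32(proj(c,P)*16)],True,col,1,shift=4)
  if c is T: crop(im,350,220,120,120,5,n)
  else: crop(im,180,185,120,110,5,n)
E
```

```text
hub [ 0.5776 -0.085   0.078 ] [ 0.5783 -0.0855  0.078 ] [ 0.5775 -0.0853  0.0773]
htop [ 0.5444 -0.135   0.1314]
```

View pics/ovS.png

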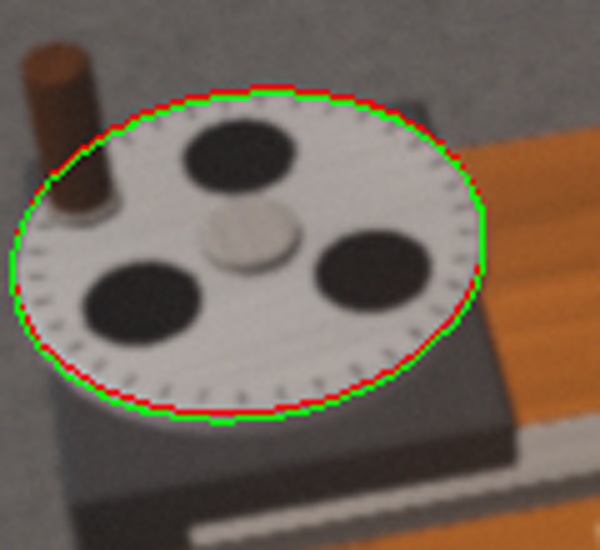

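View pics/ovT.png

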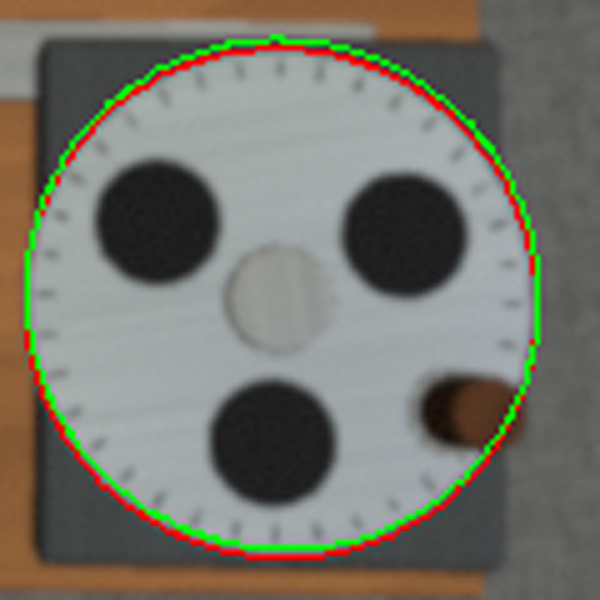

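Call:
carry_out:
  motion:
    - {"jaw":1,"wz":-9.2}
    - {"jaw":1,"wz":-9.2}
    - {"jaw":1,"wz":-9.2}
    - {"jaw":1,"wz":-9.2}
    - {"jaw":1,"wz":-9.2}
    - {"jaw":1,"wz":-9.2}
    - {"jaw":1,"wz":-9.1}
    - {"jaw":1}
  force: 30

```text
invalid input at $.motion[0]: expected keys jaw, tx, ty, tz, wx, wy, wz
```

The circle drawn at (0.5774, -0.086) fits the wheel rim in both views, and the hub triangulates to (0.5775, -0.0853). Every row needs all seven keys, so I'll resend the move that way.

Call:
carry_out:
  motion:
    - {"jaw":1,"tx":0,"ty":0,"tz":0,"wx":0,"wy":0,"wz":-9.2}
    - {"jaw":1,"tx":0,"ty":0,"tz":0,"wx":0,"wy":0,"wz":-9.2}
    - {"jaw":1,"tx":0,"ty":0,"tz":0,"wx":0,"wy":0,"wz":-9.2}
    - {"jaw":1,"tx":0,"ty":0,"tz":0,"wx":0,"wy":0,"wz":-9.2}
    - {"jaw":1,"tx":0,"ty":0,"tz":0,"wx":0,"wy":0,"wz":-9.2}
    - {"jaw":1,"tx":0,"ty":0,"tz":0,"wx":0,"wy":0,"wz":-9.2}
    - {"jaw":1,"tx":0,"ty":0,"tz":0,"wx":0,"wy":0,"wz":-9.1}
  force: 30

```text
clock: 0.98
tcp_pos: [0.2489, -0.5182, 0.4042]
orientation: [-0.0, 0.706, 0.709, 0.0]
wrist_force: [-0.4, 0.1, -0.1]
finger_gap: 0.0855
```

Call:
carry_out:
  motion:
    - {"jaw":1,"tx":3.2,"ty":2.46,"tz":0.3,"wx":0,"wy":0,"wz":0}
    - {"jaw":1,"tx":3.2,"ty":2.46,"tz":0.3,"wx":0,"wy":0,"wz":0}
    - {"jaw":1,"tx":3.2,"ty":2.46,"tz":0.3,"wx":0,"wy":0,"wz":0}
    - {"jaw":1,"tx":3.2,"ty":2.46,"tz":0.3,"wx":0,"wy":0,"wz":0}
    - {"jaw":1,"tx":3.2,"ty":2.46,"tz":0.3,"wx":0,"wy":0,"wz":0}
    - {"jaw":1,"tx":3.2,"ty":2.46,"tz":0.3,"wx":0,"wy":0,"wz":0}
    - {"jaw":1,"tx":3.2,"ty":2.46,"tz":0.3,"wx":0,"wy":0,"wz":0}
    - {"jaw":1,"tx":3.2,"ty":2.46,"tz":0.3,"wx":0,"wy":0,"wz":0}
    - {"jaw":1,"tx":3.2,"ty":2.46,"tz":0.3,"wx":0,"wy":0,"wz":0}
    - {"jaw":1,"tx":3.2,"ty":2.46,"tz":0.3,"wx":0,"wy":0,"wz":0}
    - {"jaw":1,"tx":3.2,"ty":2.46,"tz":0.3,"wx":0,"wy":0,"wz":0}
    - {"jaw":1,"tx":3.2,"ty":2.46,"tz":0.3,"wx":0,"wy":0,"wz":0}
    - {"jaw":1,"tx":0,"ty":0,"tz":0,"wx":0,"wy":0,"wz":0}
    - {"jaw":1,"tx":0,"ty":0,"tz":0,"wx":0,"wy":0,"wz":0}

```text
clock: 2.72
tcp_pos: [0.5442, -0.1345, 0.3682]
orientation: [-0.0, 0.707, 0.707, -0.0]
wrist_force: [-0.0, -0.2, 0.2]
finger_gap: 0.0853
```

```bash
python3 - <<'E'
from h import *
print(get_state()["joint_pos"].round(3))
c=eyes.calibration("wrist");print(proj(c,[[.5444,-.135,.132],[.5775,-.0855,.072]]))
cv2.imwrite("pics/w1.png",eyes.read_camera("wrist"))
E
```

```text
[-0.385  0.299 -0.064  1.209 -0.     1.186]
[[318.76553866 251.63281349]
 [368.23157053 152.09242899]]
```

View pics/w1.png

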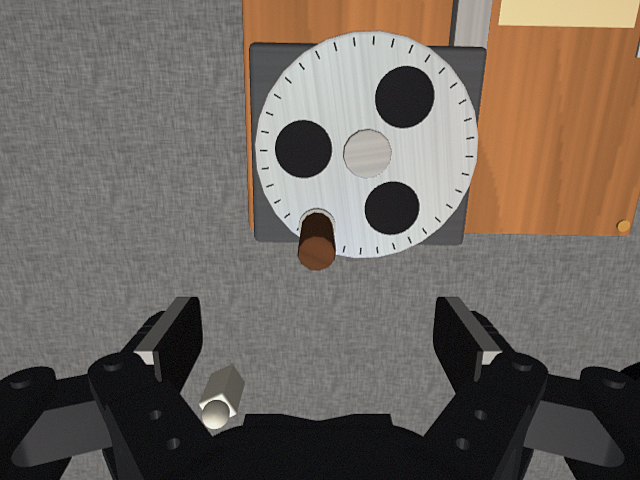

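The wrist view shows the handle top at (317,252), against a predicted (319,252), and the hub at (367,153), so both agree. I'll descend and grip.

Call:
carry_out:
  motion:
    - {"jaw":1,"tx":0,"ty":0,"tz":3.5,"wx":0,"wy":0,"wz":0}
    - {"jaw":1,"tx":0,"ty":0,"tz":3.5,"wx":0,"wy":0,"wz":0}
    - {"jaw":1,"tx":0,"ty":0,"tz":3.5,"wx":0,"wy":0,"wz":0}
    - {"jaw":0,"tx":0,"ty":0,"tz":0,"wx":0,"wy":0,"wz":0}
    - {"jaw":-1,"tx":0,"ty":0,"tz":0,"wx":0,"wy":0,"wz":0}
    - {"jaw":-1,"tx":0,"ty":0,"tz":0,"wx":0,"wy":0,"wz":0}
    - {"jaw":-1,"tx":0,"ty":0,"tz":0,"wx":0,"wy":0,"wz":0}
    - {"jaw":-1,"tx":0,"ty":0,"tz":0,"wx":0,"wy":0,"wz":0}
  force: 30

```text
clock: 3.78
tcp_pos: [0.545, -0.135, 0.2652]
orientation: [0.002, 0.707, 0.707, 0.0]
wrist_force: [-1.4, -1.7, 6.1]
finger_gap: 0.0212
```

```bash
python3 - <<'E'
from h import *
s=get_state();print(s["tcp_pos"],s["wrist_force"],s["finger_gap"])
p=s["tcp_pos"][:2];c=np.array([.5775,-.0855]);r=.06
a0=np.arctan2(*(p-c)[::-1]);print(np.degrees(a0),np.hypot(*(p-c)))
cur=p
print("rows tx(=dy) ty(=dx) cm, 6deg")
for k in range(1,28):
    a=a0+np.radians(6*k);q=c+r*np.array([np.cos(a),np.sin(a)]);d=(q-cur)*100;cur=cur+np.round(d,2)/100
    print(k,"%.2f %.2f"%(d[1],d[0]))
E
```

```text
[ 0.54496079 -0.13502333  0.26517007] [-1.42406119 -1.71076803  6.08859023] 0.02117327934597801
-123.30684040963757 0.059256731882088194
rows tx(=dy) ty(=dx) cm, 6deg
1 -0.38 0.50
2 -0.26 0.57
3 -0.19 0.60
4 -0.14 0.61
5 -0.07 0.63
6 -0.00 0.63
7 0.06 0.62
8 0.13 0.62
9 0.19 0.59
10 0.25 0.58
11 0.31 0.54
12 0.37 0.51
13 0.42 0.47
14 0.46 0.43
15 0.51 0.37
16 0.54 0.32
17 0.57 0.25
18 0.60 0.20
19 0.61 0.13
20 0.63 0.07
21 0.62 0.01
22 0.63 -0.07
23 0.61 -0.12
24 0.60 -0.19
25 0.58 -0.26
26 0.54 -0.31
27 0.51 -0.36
```

Call:
carry_out:
  motion:
    - {"jaw":-1,"tx":-0.34,"ty":0.5,"tz":0,"wx":0,"wy":0,"wz":0}
    - {"jaw":-1,"tx":-0.27,"ty":0.57,"tz":0,"wx":0,"wy":0,"wz":0}
    - {"jaw":-1,"tx":-0.2,"ty":0.6,"tz":0,"wx":0,"wy":0,"wz":0}
    - {"jaw":-1,"tx":-0.14,"ty":0.61,"tz":0,"wx":0,"wy":0,"wz":0}
    - {"jaw":-1,"tx":-0.07,"ty":0.63,"tz":0,"wx":0,"wy":0,"wz":0}
    - {"jaw":-1,"tx":0,"ty":0.63,"tz":0,"wx":0,"wy":0,"wz":0}
    - {"jaw":-1,"tx":0.06,"ty":0.62,"tz":0,"wx":0,"wy":0,"wz":0}
    - {"jaw":-1,"tx":0.13,"ty":0.62,"tz":0,"wx":0,"wy":0,"wz":0}
    - {"jaw":-1,"tx":0.19,"ty":0.59,"tz":0,"wx":0,"wy":0,"wz":0}
    - {"jaw":-1,"tx":0.25,"ty":0.58,"tz":0,"wx":0,"wy":0,"wz":0}

```text
clock: 5.03
tcp_pos: [0.6033, -0.1382, 0.2647]
orientation: [-0.001, 0.707, 0.707, -0.001]
wrist_force: [-5.6, 0.1, 8.2]
finger_gap: 0.0214
```

```bash
python3 - <<'E'
from h import *
s=get_state();print(s["tcp_pos"],s["wrist_force"],s["finger_gap"])
p=s["tcp_pos"][:2];c=np.array([.5775,-.0855]);print(np.degrees(np.arctan2(*(p-c)[::-1])),np.hypot(*(p-c)))
t=eyes.read_camera("top");crop(t,190,120,160,100,5,"t2");cv2.imwrite("pics/t2f.png",t)
E
```

```text
[ 0.60330983 -0.13818043  0.26474675] [-5.61698323  0.12747483  8.19161732] 0.021350420907564262
-63.89829100768222 0.058663233761228964
```

View pics/t2f.png

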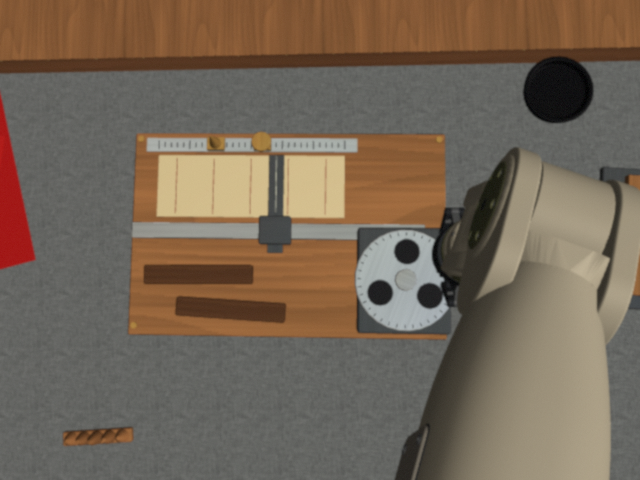

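The ruler end has moved from column 312 to 277 (about 56 mm), and the forces are small. I'll continue.

Call:
carry_out:
  motion:
    - {"jaw":-1,"tx":0.31,"ty":0.54,"tz":0,"wx":0,"wy":0,"wz":0}
    - {"jaw":-1,"tx":0.37,"ty":0.51,"tz":0,"wx":0,"wy":0,"wz":0}
    - {"jaw":-1,"tx":0.42,"ty":0.47,"tz":0,"wx":0,"wy":0,"wz":0}
    - {"jaw":-1,"tx":0.46,"ty":0.43,"tz":0,"wx":0,"wy":0,"wz":0}
    - {"jaw":-1,"tx":0.51,"ty":0.37,"tz":0,"wx":0,"wy":0,"wz":0}
    - {"jaw":-1,"tx":0.54,"ty":0.32,"tz":0,"wx":0,"wy":0,"wz":0}
    - {"jaw":-1,"tx":0.57,"ty":0.25,"tz":0,"wx":0,"wy":0,"wz":0}
    - {"jaw":-1,"tx":0.6,"ty":0.2,"tz":0,"wx":0,"wy":0,"wz":0}
    - {"jaw":-1,"tx":0.61,"ty":0.13,"tz":0,"wx":0,"wy":0,"wz":0}
    - {"jaw":-1,"tx":0.63,"ty":0.07,"tz":0,"wx":0,"wy":0,"wz":0}
    - {"jaw":-1,"tx":0.62,"ty":0.01,"tz":0,"wx":0,"wy":0,"wz":0}
    - {"jaw":-1,"tx":0.63,"ty":-0.07,"tz":0,"wx":0,"wy":0,"wz":0}
    - {"jaw":-1,"tx":0.61,"ty":-0.12,"tz":0,"wx":0,"wy":0,"wz":0}
    - {"jaw":-1,"tx":0.6,"ty":-0.19,"tz":0,"wx":0,"wy":0,"wz":0}
    - {"jaw":-1,"tx":0.58,"ty":-0.26,"tz":0,"wx":0,"wy":0,"wz":0}
    - {"jaw":-1,"tx":0,"ty":0,"tz":0,"wx":0,"wy":0,"wz":0}

```text
clock: 7.08
tcp_pos: [0.6309, -0.0583, 0.2651]
orientation: [0.001, 0.707, 0.707, -0.0]
wrist_force: [-1.0, -2.1, 5.8]
finger_gap: 0.0214
```

```bash
python3 - <<'E'
from h import *
s=get_state();print(s["tcp_pos"],s["wrist_force"],s["finger_gap"])
p=s["tcp_pos"][:2];c=np.array([.5775,-.0855]);print(np.degrees(np.arctan2(*(p-c)[::-1])),np.hypot(*(p-c)))
t=eyes.read_camera("top");crop(t,150,120,160,100,5,"t3");cv2.imwrite("pics/t3f.png",t)
E
```

```text
[ 0.63086467 -0.05828354  0.26510723] [-0.97249185 -2.07558248  5.8474527 ] 0.021358862141029677
27.021990600652373 0.05990428820501315
```

View pics/t3.png

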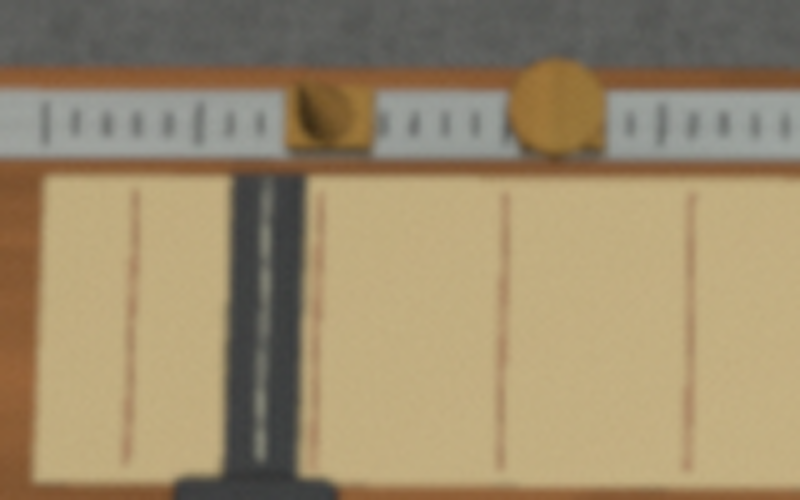

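```bash
python3 - <<'E'
from h import *
T=eyes.calibration("top")
r=ray(T,px(150,120,5,270.5,176),.036);r0=ray(T,px(190,120,5,612.5,178),.036);print(r,r0,r-r0)
q=np.mean([ray(T,px(150,120,5,*p),.025) for p in ((287,80),(374,80),(374,152),(287,152))],0);print(q)
E
```

```text
[0.77799634 0.22368275 0.036     ] [0.7747961  0.05173377 0.036     ] [0.00320024 0.17194897 0.        ]
[0.79990449 0.2067814  0.025     ]
```

Call:
carry_out:
  motion:
    - {"jaw":-1,"tx":0.43,"ty":-0.23,"tz":0,"wx":0,"wy":0,"wz":0}
    - {"jaw":-1,"tx":0.41,"ty":-0.28,"tz":0,"wx":0,"wy":0,"wz":0}
    - {"jaw":-1,"tx":0.38,"ty":-0.31,"tz":0,"wx":0,"wy":0,"wz":0}
    - {"jaw":-1,"tx":0,"ty":0,"tz":0,"wx":0,"wy":0,"wz":0}
    - {"jaw":-1,"tx":0,"ty":0,"tz":0,"wx":0,"wy":0,"wz":0}

```text
clock: 7.75
tcp_pos: [0.6231, -0.046, 0.2651]
orientation: [0.002, 0.707, 0.707, 0.0]
wrist_force: [-0.2, -2.6, 6.6]
finger_gap: 0.0212
```

```bash
python3 - <<'E'
from h import *
s=get_state();print(s["tcp_pos"],s["wrist_force"],s["finger_gap"])
p=s["tcp_pos"][:2];c=np.array([.5775,-.0855]);print(np.degrees(np.arctan2(*(p-c)[::-1])),np.hypot(*(p-c)))
t=eyes.read_camera("top");crop(t,150,120,160,100,5,"t4")
t=eyes.read_camera("scene");crop(t,340,200,200,150,4,"s4")
E
```

```text
[ 0.62309889 -0.04600689  0.26510815] [-0.18514637 -2.62178648  6.64327389] 0.021199529567242113
40.895771202992705 0.06032383052093722
```

View pics/t4.png

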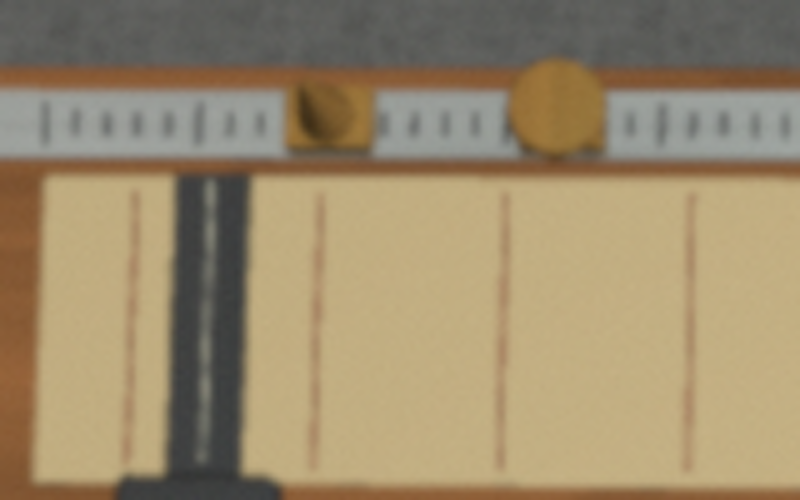

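View pics/s4.png

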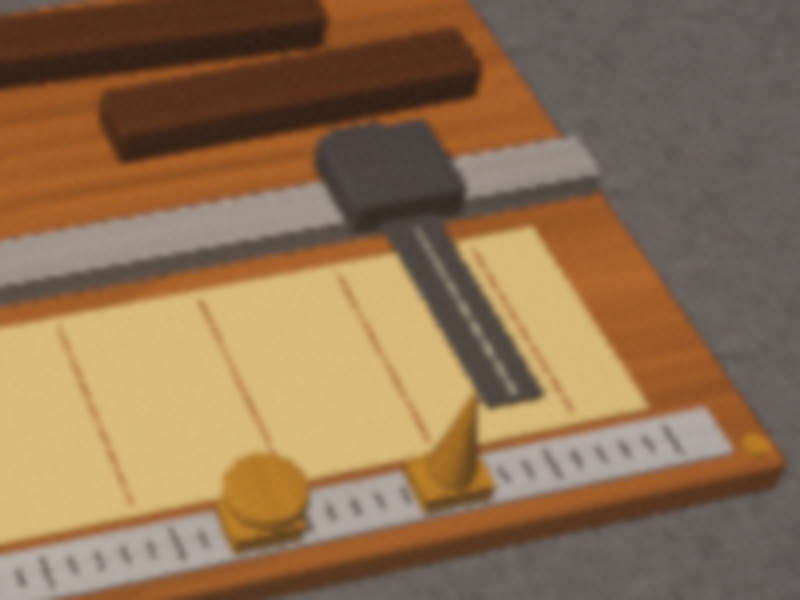

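```bash
python3 - <<'E'
from h import *
T=eyes.calibration("top");S=eyes.calibration("scene");d=np.array([.0186,.9998])
k=lambda p:px(150,120,5,*p)
r=[ray(T,k((x,176)),.036) for x in (178.5,249)];print("ruler corners",r)
print("tri",tri([(T,k((213.8,176)),),(S,px(340,200,4,513,401))]))
L=ray(T,k((287,116)),.024);Rr=ray(T,k((374,116)),.0165);print("foot L,R",L,Rr,L[1]-.014,Rr[1]+.014)
m=np.array([.7985,.2066]);print("offset",(np.mean(r,0)[:2]-m)@d)
E
```

```text
ruler corners [array([0.77843448, 0.25312323, 0.036     ]), array([0.77809863, 0.23055624, 0.036     ])]
tri [0.77807864 0.24134884 0.03588486]
foot L,R [0.80036324 0.22105102 0.024     ] [0.80180908 0.19418649 0.0165    ] 0.20705101729049427 0.20818648517546848
offset 0.034856343355020386
```

The overshoot measures 35 mm, which is in the 3–4 cm range. Winding back, I'll stop a little short of the mark first.

Call:
carry_out:
  motion:
    - {"jaw":-1,"tx":-0.43,"ty":0.3,"tz":0,"wx":0,"wy":0,"wz":0}
    - {"jaw":-1,"tx":-0.44,"ty":0.29,"tz":0,"wx":0,"wy":0,"wz":0}
    - {"jaw":-1,"tx":-0.46,"ty":0.25,"tz":0,"wx":0,"wy":0,"wz":0}
    - {"jaw":-1,"tx":-0.48,"ty":0.2,"tz":0,"wx":0,"wy":0,"wz":0}
    - {"jaw":-1,"tx":-0.5,"ty":0.17,"tz":0,"wx":0,"wy":0,"wz":0}
    - {"jaw":-1,"tx":-0.51,"ty":0.12,"tz":0,"wx":0,"wy":0,"wz":0}
    - {"jaw":-1,"tx":-0.51,"ty":0.08,"tz":0,"wx":0,"wy":0,"wz":0}
    - {"jaw":-1,"tx":-0.53,"ty":0.03,"tz":0,"wx":0,"wy":0,"wz":0}
    - {"jaw":-1,"tx":0,"ty":0,"tz":0,"wx":0,"wy":0,"wz":0}
    - {"jaw":-1,"tx":0,"ty":0,"tz":0,"wx":0,"wy":0,"wz":0}

```text
clock: 9.1
tcp_pos: [0.6366, -0.0834, 0.265]
orientation: [-0.0, 0.707, 0.707, 0.001]
wrist_force: [-1.6, 1.6, 8.2]
finger_gap: 0.0214
```

```bash
python3 - <<'E'
from h import *
s=get_state();print(s["tcp_pos"],s["wrist_force"],s["finger_gap"])
p=s["tcp_pos"][:2];c=np.array([.5775,-.0855]);print(np.degrees(np.arctan2(*(p-c)[::-1])),np.hypot(*(p-c)))
t=eyes.read_camera("top");crop(t,180,120,100,75,8,"t5")
t=eyes.read_camera("scene");crop(t,380,260,120,90,6,"s5")
E
```

```text
[ 0.63662644 -0.08340287  0.26496287] [-1.61290449  1.63424411  8.2468578 ] 0.021351529383144552
2.0313510342983685 0.059163621027462164
```

View pics/t5.png

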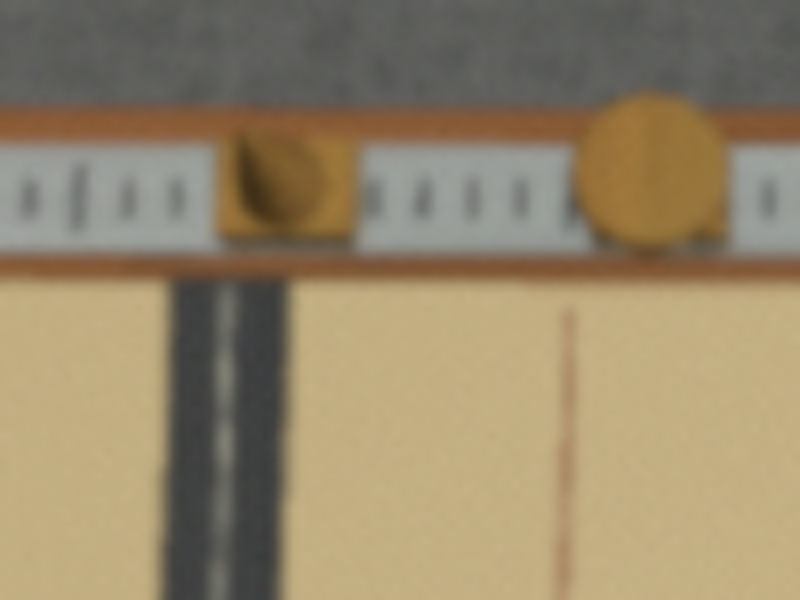

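View pics/s5.png

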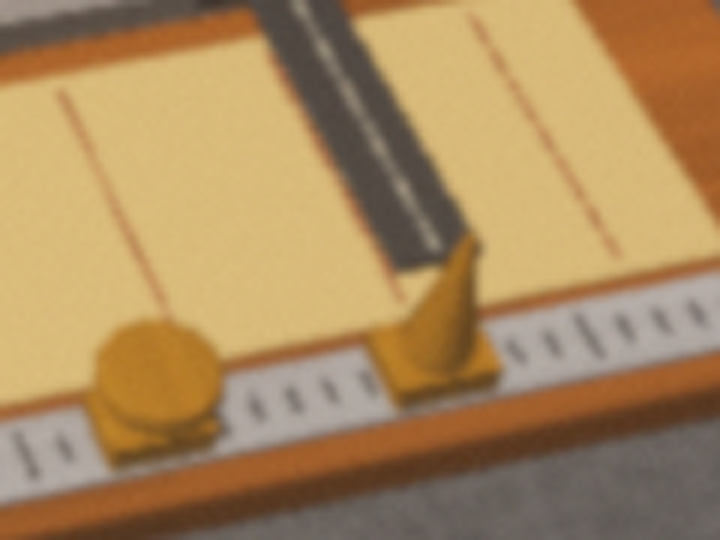

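```bash
python3 - <<'E'
from h import *
T=eyes.calibration("top");S=eyes.calibration("scene");d=np.array([.0186,.9998])
k=lambda p:px(180,120,8,*p); s=lambda p:px(380,260,6,*p)
for a,b in (((357,132),(402,392)),((218,132),(499,368)),((357,238),(370,335)),((243,135),(472,236))): print(tri([(T,k(a)),(S,s(b))]))
r=np.mean([ray(T,k((x,281)),.036) for x in (171,289)],0)
print("ruler",r,"tri",tri([(T,k((230,281))),(S,s((434,258)))]))
for z in (.022,.024):
  q=np.mean([ray(T,k(p),z) for p in ((218,132),(357,132),(357,238),(218,238))],0);print(z,q,(r-q)[:2]@d)
# predicted tip pixel/base for candidates
for y in (.2055,.207,.2085):
  for z0 in (.016,.018):
    print(y,z0,np.round((proj(T,[.799,y,z0+.055])-[180,120]+.5)*8-.5),np.round((proj(S,[.799,y,z0+.055])-[380,260]+.5)*6-.5))
E
```

```text
[0.80912553 0.19198577 0.03083946]
[0.80908812 0.21896427 0.03119169]
[0.7886765  0.19305633 0.02722018]
[0.79794851 0.20682064 0.07273558]
ruler [0.77806842 0.2163221  0.036     ] tri [0.77747735 0.21530678 0.03714745]
0.022 [0.80084839 0.20767071 0.022     ] 0.008225959024070157
0.024 [0.80034396 0.20729459 0.024     ] 0.008611384457552655
0.2055 0.016 [[251. 132.]] [[467. 245.]]
0.2055 0.018 [[249. 129.]] [[469. 240.]]
0.207 0.016 [[244. 132.]] [[473. 244.]]
0.207 0.018 [[242. 129.]] [[475. 238.]]
0.2085 0.016 [[236. 132.]] [[479. 243.]]
0.2085 0.018 [[234. 129.]] [[480. 237.]]
```

Call:
carry_out:
  motion:
    - {"jaw":-1,"tx":-0.3,"ty":0,"tz":0,"wx":0,"wy":0,"wz":0}
    - {"jaw":-1,"tx":-0.3,"ty":-0.02,"tz":0,"wx":0,"wy":0,"wz":0}
    - {"jaw":-1,"tx":0,"ty":0,"tz":0,"wx":0,"wy":0,"wz":0}
    - {"jaw":-1,"tx":0,"ty":0,"tz":0,"wx":0,"wy":0,"wz":0}

```text
clock: 9.7
tcp_pos: [0.6364, -0.0891, 0.265]
orientation: [-0.001, 0.707, 0.707, 0.001]
wrist_force: [-2.0, 3.5, 8.9]
finger_gap: 0.0212
```

```bash
python3 - <<'E'
from h import *
s=get_state();print(s["tcp_pos"],s["wrist_force"],s["finger_gap"])
t=eyes.read_camera("top");crop(t,180,120,100,75,8,"t6")
t=eyes.read_camera("scene");crop(t,380,260,120,90,6,"s6")
E
```

```text
[ 0.63644121 -0.08911761  0.26496178] [-2.0262672   3.47418513  8.86653131] 0.021156493231009862
```

View pics/t6.png

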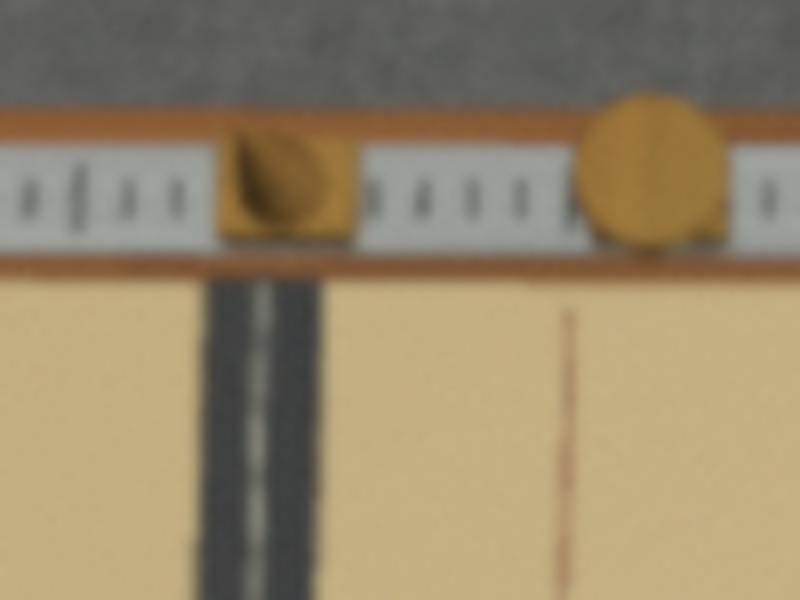

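View pics/s6.png

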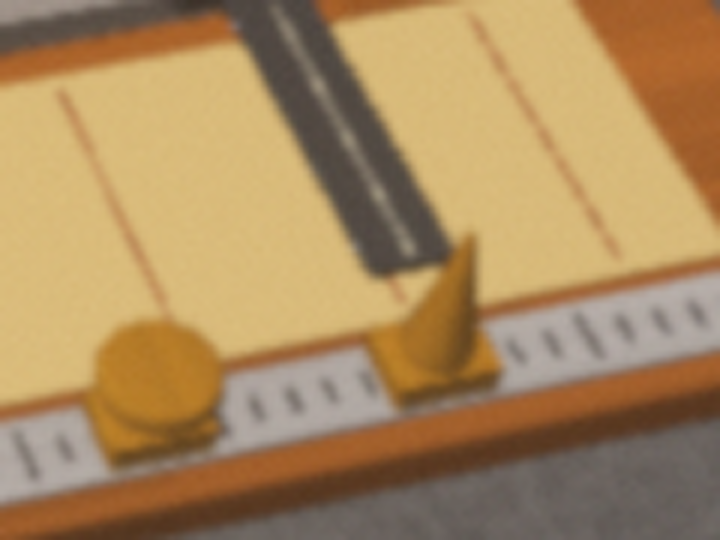

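```bash
python3 - <<'E'
from h import *
T=eyes.calibration("top");S=eyes.calibration("scene")
for y in (.2055,.2063,.207,.2095):
  print(y,(proj(T,[.7775,y,.036])-[180,120]+.5)*8-.5,(proj(S,[.7775,y,.036])-[380,260]+.5)*6-.5)
# mark from foot model fit: optimize x,y,z0,thickness from corner pixels
from scipy.optimize import least_squares
k=lambda p:np.array(px(180,120,8,*p)); s=lambda p:np.array(px(380,260,6,*p))
f=lambda v:np.concatenate([
 (proj(T,[v[0]+.01*a,v[1]+.014*b,v[2]])[0]-k(p)) for a,b,p in ((1,1,(220,132)),(1,-1,(357,132)),(-1,-1,(357,236)),(-1,1,(219,236)))]+
 [(proj(S,[v[0]+.01*a,v[1]+.014*b,v[2]])[0]-s(p)) for a,b,p in ((1,1,(499,362)),(1,-1,(402,388)),(-1,-1,(370,335)))])
o=least_squares(f,[.799,.207,.025],loss="soft_l1");print(o.x,np.round(o.fun*1,1))
E
```

```text
0.2055 [[284.1863138  283.01906815]] [[400.65413088 268.67015349]]
0.2063 [[280.17458405 283.07805335]] [[403.58491891 268.01444142]]
0.207 [[276.66453727 283.12966222]] [[406.14844608 267.44089748]]
0.2095 [[264.13030715 283.31395531]] [[415.29695568 265.39408   ]]
[0.79868642 0.20576253 0.03118417] [-0.1  0.5  0.2  0.2  0.1 -0.5 -0.1 -0.2  1.1  0.6 -0.1  0.3 -0.7 -1.4]
```

The ruler is still about 3.3 mm past the mark (264 against about 281 px in the top crop), so I'll wind back a final 2.7 mm at the handle.

Call:
carry_out:
  motion:
    - {"jaw":-1,"tx":-0.14,"ty":-0.01,"tz":0,"wx":0,"wy":0,"wz":0}
    - {"jaw":-1,"tx":-0.14,"ty":-0.02,"tz":0,"wx":0,"wy":0,"wz":0}
    - {"jaw":-1,"tx":0,"ty":0,"tz":0,"wx":0,"wy":0,"wz":0}
    - {"jaw":-1,"tx":0,"ty":0,"tz":0,"wx":0,"wy":0,"wz":0}

```text
clock: 10.3
tcp_pos: [0.6361, -0.0917, 0.2649]
orientation: [-0.001, 0.707, 0.707, 0.001]
wrist_force: [-2.1, 3.9, 8.7]
finger_gap: 0.0215
```

```bash
python3 - <<'E'
from h import *
s=get_state();print(s["tcp_pos"],s["wrist_force"],s["finger_gap"])
t=eyes.read_camera("top");crop(t,180,120,100,75,8,"t7")
t=eyes.read_camera("scene");crop(t,380,260,120,90,6,"s7")
E
```

```text
[ 0.63614235 -0.09171336  0.26491126] [-2.05659335  3.89337606  8.69223829] 0.021534025542478012
```

View pics/t7.png

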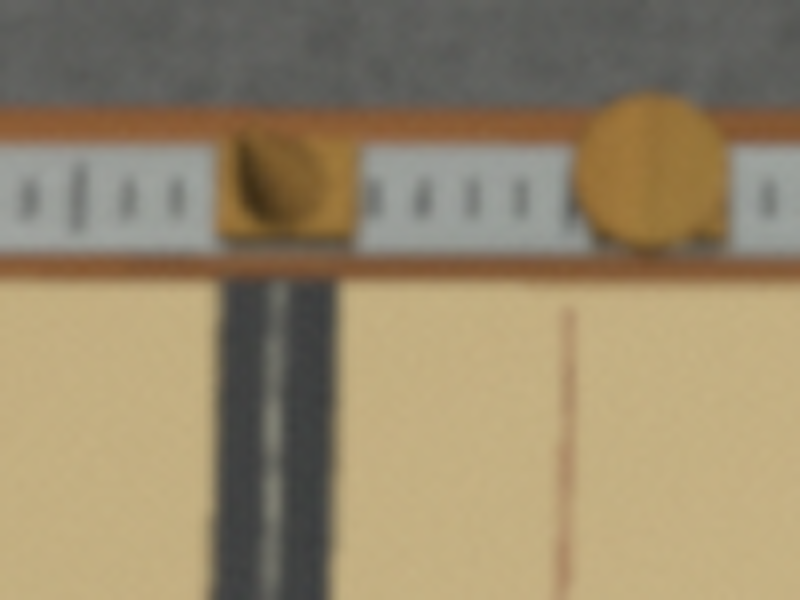

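View pics/s7.png

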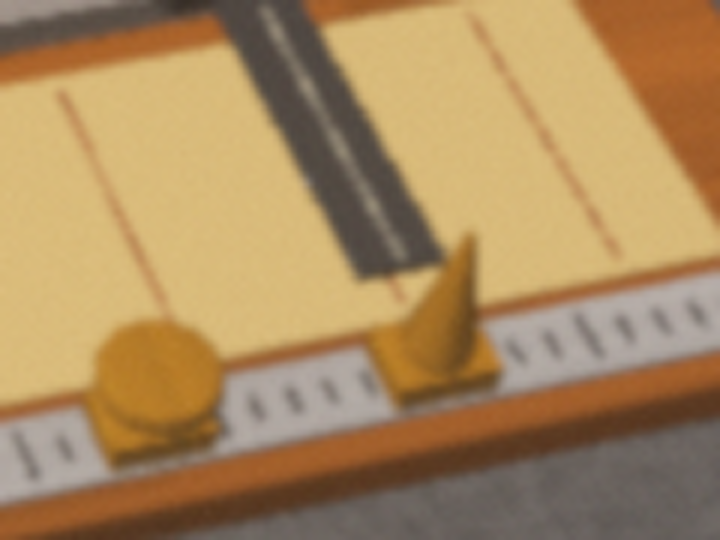

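The ruler centre is now at 280 px against a target of 280–282 in the top view, and at 402.5 against 403 in the scene view. I'll release (the jaws open radially here, so they won't turn the wheel) and lift clear.

Call:
carry_out:
  motion:
    - {"jaw":0,"tx":0,"ty":0,"tz":0,"wx":0,"wy":0,"wz":0}
    - {"jaw":0.6,"tx":0,"ty":0,"tz":0,"wx":0,"wy":0,"wz":0}
    - {"jaw":1,"tx":0,"ty":0,"tz":0,"wx":0,"wy":0,"wz":0}
    - {"jaw":1,"tx":0,"ty":0,"tz":0,"wx":0,"wy":0,"wz":0}
    - {"jaw":1,"tx":0,"ty":0,"tz":0,"wx":0,"wy":0,"wz":0}
    - {"jaw":1,"tx":0,"ty":0,"tz":-2,"wx":0,"wy":0,"wz":0}
    - {"jaw":1,"tx":0,"ty":0,"tz":-3,"wx":0,"wy":0,"wz":0}
    - {"jaw":1,"tx":0,"ty":0,"tz":-4,"wx":0,"wy":0,"wz":0}
    - {"jaw":1,"tx":0,"ty":0,"tz":-4,"wx":0,"wy":0,"wz":0}
    - {"jaw":1,"tx":0,"ty":0,"tz":0,"wx":0,"wy":0,"wz":0}
    - {"jaw":1,"tx":0,"ty":0,"tz":0,"wx":0,"wy":0,"wz":0}

```text
clock: 11.78
tcp_pos: [0.6362, -0.0931, 0.3933]
orientation: [-0.0, 0.707, 0.707, -0.0]
wrist_force: [-0.3, -0.9, -0.8]
finger_gap: 0.0853
```

```bash
python3 - <<'E'
from h import *
s=get_state();print(s["tcp_pos"],s["wrist_force"],s["finger_gap"])
t=eyes.read_camera("top");crop(t,180,120,100,75,8,"t8")
t=eyes.read_camera("scene");crop(t,380,260,120,90,6,"s8")
w=eyes.read_camera("wrist");cv2.imwrite("pics/w8.png",w)
E
```

```text
[ 0.63616972 -0.09313347  0.39326407] [-0.30720756 -0.85500841 -0.81062809] 0.0852978502611661
```

View pics/t8.png

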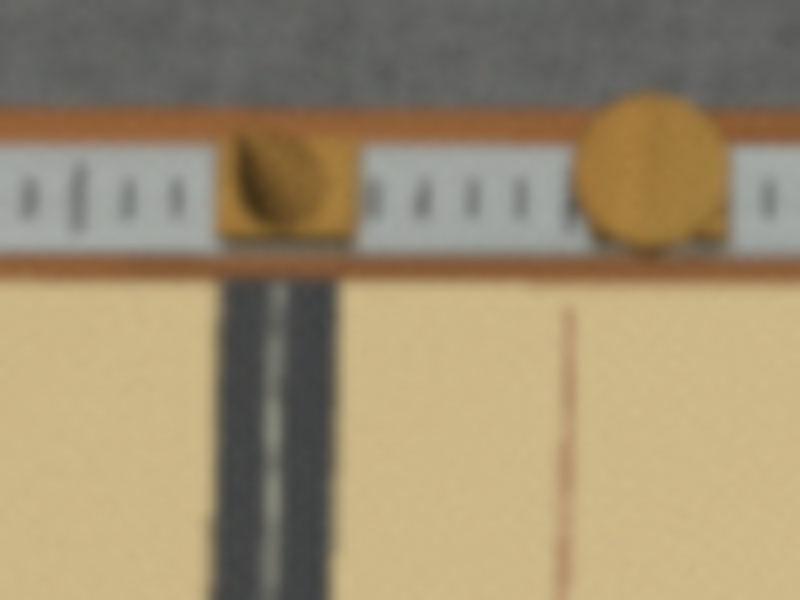

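View pics/s8.png

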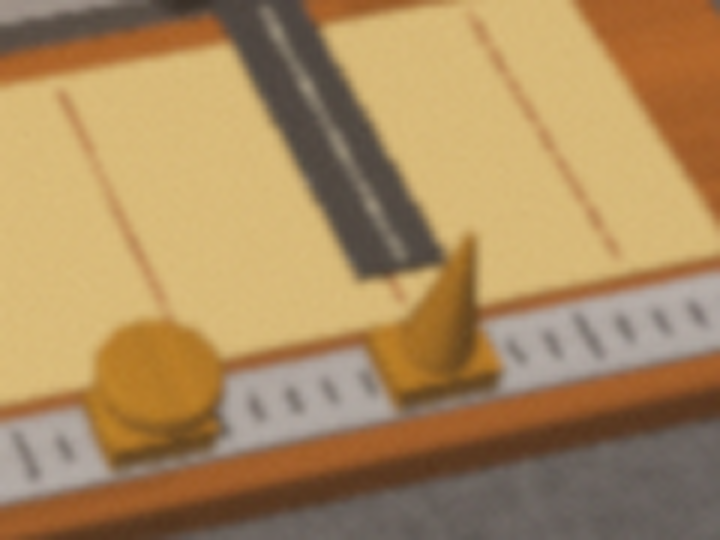

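View pics/w8.png

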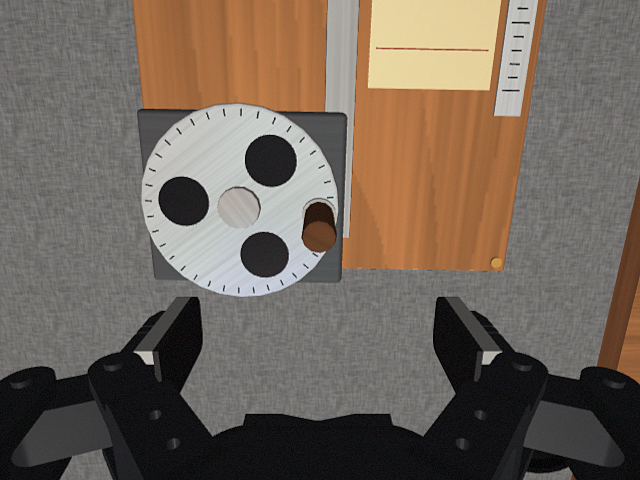

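```bash
python3 - <<'E'
from h import *
c=eyes.calibration("wrist");h=ray(c,(319,236),.132);u=ray(c,(239,207),.078);print(h,u,np.degrees(np.arctan2(*(h-u)[1::-1])),np.hypot(*(h-u)[:2]))
c0=np.array([.5775,-.0855]);print(np.degrees(np.arctan2(*(h[:2]-c0)[::-1])))
E
```

```text
[ 0.63590423 -0.09141527  0.132     ] [ 0.57675495 -0.08513167  0.078     ] -6.063960577558431 0.05948210762532329
-5.783287908088063
```

The handle is at about -6°, the same angle as when it was gripped, and the ruler hasn't moved. I'll hand the job in.

```bash
python3 -c "
from workcell import env;print(env.hand_in())"
```

```text
the job is handed in; nothing more can be done
None
```

The ruler's end is resting opposite the pointed clip, within about 1 mm by my measurements. The job is handed in; no verdict was reported.

- **Winding out:** I gripped the upright handle and wound counter-clockwise until the ruler was about 35 mm past the pointed clip, measured in the top view.
- **Winding back:** I wound clockwise only, in three ever smaller steps. The ruler came back about 35 mm on this turn, so it took up the slack.
- **Letting go:** I opened the jaws across the handle's path so they would not turn the wheel, then lifted about 13 cm clear. The ruler was never touched.

**Last checks, after release:**
- **Ruler position:** its end was at column 280 in the enlarged top view, against a target of 280–282. In the scene view it was at 402.5, against 403.
- **Nothing shifted on release:** the ruler looked the same in both views as before. The wrist camera put the handle at about -6°, the same as at the last grip.
- **Forces and time:** the wrist force readings I took stayed under about 10 N, and the clock was at about 12 s.

**Where measurements disagreed:**
- My estimates of the clip's position along the travel ranged from 0.2058 to 0.2068 m, or 0.2082 m from one foot edge taken alone. I used about 0.2063 m, so roughly 1 mm is uncertain.
- During the return, the wheel angle taken from the gripper and the ruler's movement differed by 2–3 mm. I put this down to give in the grip and arm, and set the final position from the pictures instead.

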